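# Wake and tare the laundry scale

## Task

The laundry scale has gone to sleep with its empty basket on the platform, ready for weighing a wash. With the fingertips, press the green key in lightly to wake it and let it up again, then press the yellow tare key lightly and keep it down for about a second, let it go and draw back clear. Do not touch the basket or the weighing platform, press no other key, and pick up or shift nothing on the table.

Things in the scene. Friction and masses are not known exactly. Their poses are not given: they have to be found in the camera images.
- scale: White counter-top scale, fixed, 430 (x) x 380 (y) mm. Origin: centre of its underside; x axis from key panel to back. Grey front panel rises 22 deg towards +x (edges 29 and 81 mm high), faces up and front (-x). On it at x -150, z 55 mm: display left (+y), four keys right at y -150, -104, -58, -12 mm; which colour is where varies from scale to scale. Front edge at x -215 mm.
- platform: The scale's stainless weighing platform behind the key panel, 280 x 365 x 9 mm, part of the scale. Origin: centre of its underside, 78 mm above the table; its top is 94 mm above the table and its front edge 82 mm behind the row of keys (measured level).
- power_key_top (a point): Centre of the top face of the GREEN power key, a square cap 26 x 26 mm that stands 10 mm proud of the sloping panel when up. z axis: out of the panel, square to the key's face (22 deg from vertical, leaning to the scale's front); pressed against z; y axis along the row.
- power_key (a joint): How far the GREEN power key is pressed in: 0 = up, 0.005 m = on its stop. Spring: about 1 N to start, 4 N on the stop; its contact closes at half travel (0.0025 m) and it springs back up when let go.
- zero_key_top (a point): Centre of the top face of the BLUE zero key, a square cap 26 x 26 mm that stands 10 mm proud of the sloping panel when up. z axis: out of the panel, square to the key's face (22 deg from vertical, leaning to the scale's front); pressed against z; y axis along the row.
- zero_key (a joint): How far the BLUE zero key is pressed in: 0 = up, 0.005 m = on its stop. Spring: about 1 N to start, 4 N on the stop; its contact closes at half travel (0.0025 m) and it springs back up when let go.
- unit_key_top (a point): Centre of the top face of the WHITE unit key, a square cap 26 x 26 mm that stands 10 mm proud of the sloping panel when up. z axis: out of the panel, square to the key's face (22 deg from vertical, leaning to the scale's front); pressed against z; y axis along the row.
- unit_key (a joint): How far the WHITE unit key is pressed in: 0 = up, 0.005 m = on its stop. Spring: about 1 N to start, 4 N on the stop; its contact closes at half travel (0.0025 m) and it springs back up when let go.
- tare_key_top (a point): Centre of the top face of the YELLOW tare key, a square cap 26 x 26 mm that stands 10 mm proud of the sloping panel when up. z axis: out of the panel, square to the key's face (22 deg from vertical, leaning to the scale's front); pressed against z; y axis along the row.
- tare_key (a joint): How far the YELLOW tare key is pressed in: 0 = up, 0.005 m = on its stop. Spring: about 1 N to start, 4 N on the stop; its contact closes at half travel (0.0025 m) and it springs back up when let go.
- basket: Empty light-blue plastic basket standing on the platform, open on top, 234 (scale's x) x 334 (y) over its rim x 76 mm high, about 0.45 kg. Origin: centre of its underside; rim about 170 mm above the table. Loose; not to be touched.
- detergent: White detergent bottle with orange label and blue cap, 84 mm across, 225 mm high, standing loose beside the scale. Origin: centre of its underside. Leave alone.
- dose_cup: Small blue dosing cup, 68 mm across, 60 mm high, loose. Origin: centre of its underside. Leave alone.
- token_jar: Brass-coloured jar with steel lid, 76 mm across, 100 mm high, loose. Origin: centre of its underside. Leave alone.
- tag_roll: Yellow roll of tag tape lying flat, 72 mm outside, 25 mm high, loose. Origin: centre of its underside. Leave alone.
- padlock: Brass padlock lying flat in front of the scale, 42 x 46 x 20 mm plus a steel shackle of 30 mm along its x. Origin: underside, centre of its brass case. Loose; leave alone.
- brush: Wooden scrubbing brush lying bristles down in front of the scale, 110 x 42 x 32 mm, long axis x. Origin: centre of its underside. Loose; leave alone.

How it is judged:
By the outcome, as a careful person would: the job done as asked, in the order asked, and still so for the second after the job is handed in, with the robot touching nothing.
It also fails if it takes over 42 s, if anything falls off the work surface, if the arm or the gripper's body presses on something with over 40 N, if the wrist force passes 120 N, or if a joint passes its speed limit or range.

## Robot

A 6-joint arm with a two-finger parallel gripper is mounted at the origin on the work surface. World frame = base frame: x ahead of the robot, y to its left, z up, the work surface at z = 0. Lengths are in mm, angles in rad, forces in N, time in s.
With the tool pointing down it reaches from about 250 to 775 mm from the base axis. Payload 8.9 kg.
Tool frame: the origin (TCP) lies midway between the tips of the shut fingers; the grasp point (between the pads) lies 19 mm behind it; z points along the fingers, y is the line along which they close (so a half turn about z gives the same grasp; the last joint's range is limited). The gripper opens to 85 mm and grips with 20 to 120 N. Pads are 22 mm wide; open, the fingers measure 114 mm over their backs; the gripper's body (76 mm by 85 mm) begins 54 mm behind the grasp point. The pads swing forward as they close: fully open they stand 13 mm farther back than shut.
Start: joints at [-1.3, 0.291, -0.153, 1.127, 0, 1.431], TCP at [209.175, -481.528, 231.305] pointing down, gripper open.
Joint ranges: [-2.52, 2.52], [-0.91, 1.74], [-1.3, 1.37], [-1.96, 2.02], [-1.52, 1.47], [-3.14, 3.14]. Speed limits (rad/s): [2.22, 2.22, 2.79, 3.14, 3.14, 3.14].

## Interface

Orientations are given as a rotation vector (axis times angle).
In Python, from plant import monitor, imaging, env gives the robot as it stands.
- The arm moves only by the tool drive_tool, never from a script. Its argument "commands" is a list of rows, each an object with "slide": the shift along the tool's x, y, z each as a share of 75 cm, from -1 to 1, a list of three; "twist": the turn, a rotation vector about the tool's x, y, z each as a share of 90 degrees, from -1 to 1, a list of three. A call has 1 to 10 rows; each row is the pose to reach, as a shift and turn from the pose commanded when the call began, along the tool's axes at that moment; what a row does not reach only later rows make up. A row lasts 1/10 s, in which the tool goes at most 50 mm and 8.59 degrees, less where a joint would pass 70% of its speed; a pose out of reach is approached as far as the arm can. A call with a number of a shift or a turn outside -1 to 1 is refused whole. A call with a gripper value outside its range is refused whole. "hand" is the closure, from -1 (fully open) to 1 (shut), set as the call begins (left out, the last holds). The fingers move at their own pace and stop on an object; "newtons" is the grip in N (left out, the last holds). Time passes only in rows, so rows that repeat a pose let the fingers close. It gives the time, the measured TCP pose, the force, the opening and the grip force at its end, in the units of the state.
- monitor.read_state(): the state, without advancing time (a new reading comes with each control period).
- imaging.grab_frame(name): name is "side" or "top"; returns the picture (384x512x3 uint8, red, green, blue); there is no depth.
- imaging.camera_info(name): a dict with "intrinsics" (3x3 intrinsics, pixels), "k1" (the pictures are not rectified: a ray, as slopes to the right and down, at radius r is drawn at 1 + k1 r^2 times it, then the intrinsics apply), "camera_from_world" (4x4, takes a point from world to camera coordinates). Camera axes: x right, y up, looking along -z (the intrinsics and any distortion apply to the point x, -y, -z); pixel columns grow to the right and rows downward; lengths in mm; the calibration is good to about 2 mm. A picture is of the moment at which its call begins. camera_info takes no time and is no camera call.
- env.sign_off(): hands the job in; it is judged then, once.
Trained networks look in the newest picture that a camera, given by its name, has taken for a name from the list of things; names that differ only in an ending like _2 or _b are one class to them, and where a whole thing is asked for, a point or a joint stands for the part that bears it (a point fixed in the world has none). Each returns a list of dicts, best first, with "confidence" (0 to 1); they miss things now and then, are a little off and sometimes report something else, mostly with a low value. They report only what shows in the picture. A call takes as long as a camera call.
- imaging.recognise(camera, target): "xyz" ([x, y, z] in mm, in world coordinates, good to about 4 mm: the middle of the surface that is visible of it).
- imaging.masks_of(camera, target): "pixels" (384x512 bool, what is visible of it).
The state is a dict: "clock": time; "qpos": joint angles; "qd": joint speeds; "joint_torque": joint torques, N m; "eef_pos": TCP position; "eef_rot": TCP orientation; "force": force on the tool from outside, world axes, zero at the start; "torque": the same for the moment, N m; "gripper_width": opening from 0.0 (shut) to 1.0 (fully open); "finger_force": force on a finger pad.
Only numpy, scipy, OpenCV 4.12 (cv2) and the standard library are available. Lean on these libraries where they do the work, as an engineer would, in place of code of your own. Each camera call takes 0.05 s, during which the arm holds its last target. There are 200 camera calls.

## Working session

There is one attempt and no reset: what is moved stays moved. The work goes in short steps, Python scripts to look and compute and a tool call to move; the robot and the scene stay as the last step left them, time stands still between calls to the robot, and variables do not carry over. Pictures are saved under pics/ and viewed, at most 10 in all, crops included, and the job is handed in when it is done.

Besides the shell and the picture viewer there is one more tool, called after "Call:" by a JSON object that holds its "name" and its "arguments", one argument or row to a line. drive_tool: Moves the arm, as the interface text tells. Shift numbers are shares of 75 cm and turn numbers shares of 90 degrees, none past 1 either way. Its arguments: {"type":"object","properties":{"commands":{"type":"array","items":{"type":"object","properties":{"slide":{"type":"array","items":{"type":"number"}},"twist":{"type":"array","items":{"type":"number"}}}}},"hand":{"type":"number"},"newtons":{"type":"number"}},"required":["commands"]}

```bash
mkdir -p pics; cat > h.py <<'E'
import numpy as np, cv2
from plant import monitor, imaging, env
def snap(c):
    f=imaging.grab_frame(c); return f
E
python3 - <<'E'
from h import *
for c in ['side','top']:
    f=snap(c); cv2.imwrite(f'pics/{c}1.png',f[:,:,::-1])
    i=imaging.camera_info(c); print(c,np.round(i['intrinsics'],1).tolist(),i['k1'],np.round(i['camera_from_world'],3).tolist())
    for t in ['power_key_top','tare_key_top','zero_key_top','unit_key_top','platform','scale','basket','padlock','brush']:
        r=imaging.recognise(c,t); print(t,[(np.round(d['xyz'],1).tolist(),round(d['confidence'],2)) for d in r[:2]])
s=monitor.read_state();print(s['clock'],s['eef_pos'],s['eef_rot'],s['force'],s['gripper_width'])
E
```

```text
side [[450.8, 0.0, 269.1], [0.0, 450.8, 191.1], [0.0, 0.0, 1.0]] -0.07578206481823024 [[0.846, -0.533, -0.001, -484.092], [0.284, 0.45, 0.847, -249.454], [-0.451, -0.717, 0.532, -808.947], [0.0, 0.0, 0.0, 1.0]]
power_key_top [([545.0, -192.8, 66.5], 0.71)]
tare_key_top [([544.1, -102.6, 61.1], 0.44)]
zero_key_top []
unit_key_top [([542.0, -232.1, 65.7], 0.62)]
platform [([661.3, -176.8, 91.1], 0.9), ([440.2, -373.2, 20.0], 0.73)]
scale [([813.1, -102.3, 131.9], 0.2)]
basket [([814.3, -101.0, 125.7], 0.97), ([545.9, -102.8, 59.5], 0.55)]
padlock [([445.3, -164.5, 20.1], 0.45)]
brush []
top [[486.2, 0.0, 258.6], [0.0, 486.2, 182.9], [0.0, 0.0, 1.0]] -0.05999825444382489 [[0.023, -1.0, 0.012, 2.431], [0.995, 0.024, 0.093, -586.952], [-0.093, 0.01, 0.996, -1207.651], [0.0, 0.0, 0.0, 1.0]]
power_key_top [([551.8, -186.1, 63.7], 0.58)]
tare_key_top [([666.4, -54.1, 89.5], 0.59), ([548.8, -91.0, 61.5], 0.57)]
zero_key_top [([555.1, -96.8, 64.7], 0.56)]
unit_key_top [([543.2, -230.6, 64.2], 0.39)]
platform [([666.1, -55.8, 90.0], 0.89)]
scale [([593.0, -65.4, 76.4], 0.77)]
basket [([807.5, -93.9, 97.6], 0.57)]
padlock [([423.0, -143.0, 20.1], 0.94)]
brush [([435.9, -28.3, 34.1], 0.77)]
1.0 [ 209.16640515 -481.50771102  231.28359166] [-3.07581625e+00 -6.39154182e-01 -2.23135189e-06] [-0.35464363  0.05764205  0.03527775] 0.9991592338760865
```

```bash
python3 - <<'E'
import cv2,numpy as np
a=cv2.imread('pics/side1.png');b=cv2.imread('pics/top1.png')
cv2.imwrite('pics/s2.png',cv2.resize(a,(800,600)));cv2.imwrite('pics/t2.png',cv2.resize(b,(800,600)))
E
```

```text
(no output)
```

View pics/s2.png

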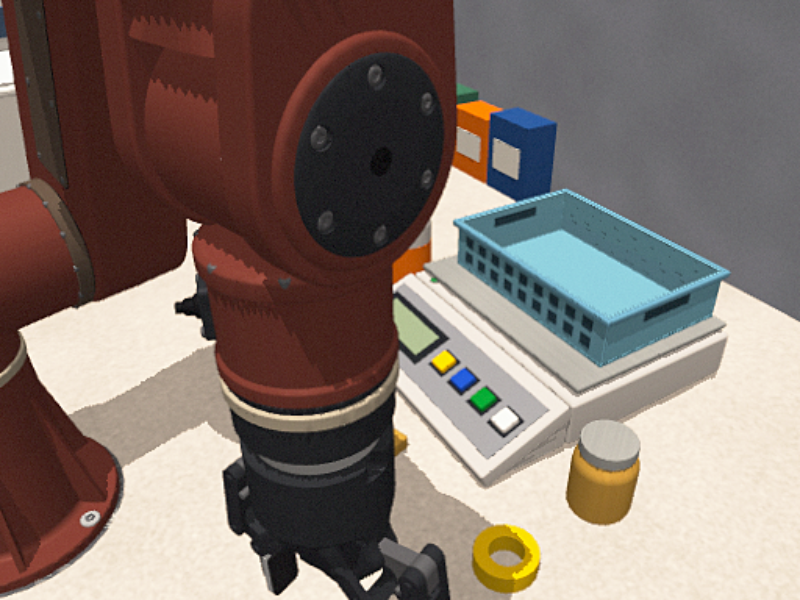

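View pics/t2.png

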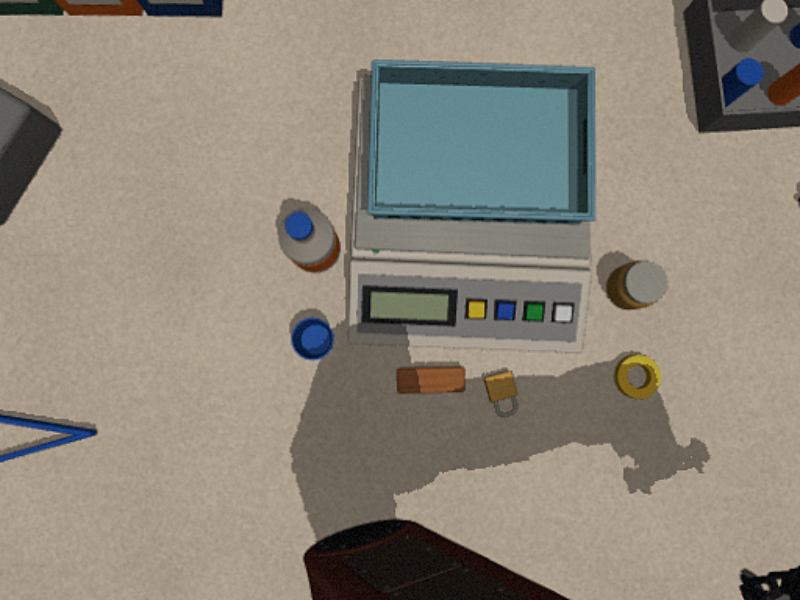

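Both views show the key order left to right as yellow, blue, green, white. In the top view (800x600) they are at (476,309), (505,310), (534,312) and (563,313). In the side view they are at (443,362), (463,378), (484,399) and (505,420). Next I'll triangulate the caps.

```bash
cat >> h.py <<'E'
from scipy.optimize import least_squares
from scipy.spatial.transform import Rotation as R
INF={c:imaging.camera_info(c) for c in('side','top')}
def proj(c,p):
    i=INF[c];q=(np.asarray(i['camera_from_world'])@np.r_[p,1])[:3];s=np.array([q[0],-q[1]])/-q[2]
    s=s*(1+i['k1']*(s@s));K=np.asarray(i['intrinsics']);return K[:2,:2]@s+K[:2,2]
def target_rot(yaw): # tool z into the panel, tool x up the slope
    S=R.from_euler('z',yaw).as_matrix();t=np.radians(22)
    x=S@[np.cos(t),0,np.sin(t)];z=S@[np.sin(t),0,-np.cos(t)]
    return R.from_matrix(np.c_[x,np.cross(z,x),z])
def rel(goal,rot): # numbers for drive_tool
    s=monitor.read_state();c=R.from_rotvec(s['eef_rot'])
    return (c.inv().apply(np.asarray(goal)-s['eef_pos'])/750).round(4),((c.inv()*rot).as_rotvec()/(np.pi/2)).round(4)
E
python3 - <<'E'
from h import *
seeds={'side':dict(y=(443,362),b=(463,378),g=(484,399),w=(505,420)),'top':dict(y=(476,309),b=(505,310),g=(534,312),w=(563,313))}
cen={}
for c in seeds:
    im=cv2.imread(f'pics/{c}1.png');hsv=cv2.cvtColor(im,cv2.COLOR_BGR2HSV).astype(int)
    for k,s in seeds[c].items():
        u,v=np.array(s)*.64
        u,v=int(u),int(v); w=11
        sub=hsv[v-w:v+w+1,u-w:u+w+1]
        H,S,V=sub[...,0],sub[...,1],sub[...,2]
        m={'y':(abs(H-26)<8)&(S>130),'b':(abs(H-112)<12)&(S>130),'g':(abs(H-65)<15)&(S>120),'w':(V>205)&(S<40)}[k]
        n,l,st,ce=cv2.connectedComponentsWithStats(m.astype(np.uint8),connectivity=4)
        j=1+np.argmax(st[1:,4]);cen[c,k]=ce[j]+[u-w,v-w];print(c,k,cen[c,k].round(1),st[j,2:])
ys=dict(y=-12,b=-58,g=-104,w=-150)
for k in 'ybgw':
    r=least_squares(lambda p:np.r_[proj('side',p)-cen['side',k],proj('top',p)-cen['top',k]],[548,-150,60]);print(k,r.x.round(1),r.fun.round(1))
def key(p,y): # cap-top centre; panel z55 at x-150 plus 10 proud
    t=np.radians(22);l=np.array([-150-10*np.sin(t),y,55+10*np.cos(t)])
    return R.from_euler('z',p[2]).apply(l)+[p[0],p[1],p[3]]
f=lambda p:np.concatenate([proj(c,key(p,ys[k]))-cen[c,k] for c in seeds for k in 'ybgw'])
r=least_squares(f,[700,-80,0,0]);print(r.x,r.fun.round(1))
for k in 'gy':print(k,key(r.x,ys[k]).round(1))
rot=target_rot(r.x[2]);n=-rot.as_matrix()[:,2]
print(rel(key(r.x,-104)+n*80,rot),monitor.read_state()['clock'])
E
```

```text
side y [283.8 231.1] [ 15  15 141]
side b [296.  242.8] [ 17  15 152]
side g [309.1 255.2] [ 17  16 163]
side w [322.5 267.7] [ 18  15 152]
top y [304.4 197.7] [ 12  12 124]
top b [323.  198.3] [ 11  12 120]
top g [341.5 199.1] [ 12  11 118]
top w [356. 204.] [1 1 1]
y [549.  -96.6  61.4] [ 0.3 -0.  -0.2  0.3]
b [ 548.3 -142.6   61.3] [ 0.4 -0.  -0.2  0.4]
g [ 547.6 -188.5   61.4] [ 0.3 -0.  -0.2  0.3]
w [ 543.2 -229.2   60.7] [-2.2  0.3  1.6 -2.4]
[ 7.04655795e+02 -9.07973903e+01 -4.95721824e-02 -3.15664606e+00] [ 0.5 -0.5 -0.1 -0.4 -0.8 -0.  -0.8  1.2 -0.8 -0.3 -0.9  0.4 -0.8  1.
  3.1 -2.6]
g [ 545.9 -187.1   61.1]
y [550.5 -95.2  61.1]
(array([ 0.5325, -0.1989,  0.128 ]), array([-0.0562,  0.2401,  0.2888])) 1.0
```

```bash
python3 - <<'E'
from h import *
rot=target_rot(-.015);n=-rot.as_matrix()[:,2]
print(rel(np.array([547.6,-188.5,63])+n*80,rot),monitor.read_state()['clock'])
E
```

```text
(array([ 0.5331, -0.195 ,  0.1255]), array([-0.052 ,  0.2407,  0.2671])) 1.0
```

Call:
{"name": "drive_tool", "arguments": {
  "commands": [
    {"slide": [0.1,-0.04,0.0],"twist": [-0.01,0.05,0.05]},
    {"slide": [0.2,-0.08,0.0],"twist": [-0.02,0.1,0.1]},
    {"slide": [0.3,-0.12,0.0],"twist": [-0.03,0.15,0.16]},
    {"slide": [0.4,-0.15,0.02],"twist": [-0.04,0.2,0.2]},
    {"slide": [0.5331,-0.195,0.1255],"twist": [-0.052,0.2407,0.2671]},
    {"slide": [0.5331,-0.195,0.1255],"twist": [-0.052,0.2407,0.2671]},
    {"slide": [0.5331,-0.195,0.1255],"twist": [-0.052,0.2407,0.2671]},
    {"slide": [0.5331,-0.195,0.1255],"twist": [-0.052,0.2407,0.2671]},
    {"slide": [0.5331,-0.195,0.1255],"twist": [-0.052,0.2407,0.2671]},
    {"slide": [0.5331,-0.195,0.1255],"twist": [-0.052,0.2407,0.2671]}
  ],
  "hand": 1
}}

```text
clock: 2.0
eef_pos: [519.0, -183.8, 135.3]
eef_rot: [-3.084, 0.016, -0.597]
force: [-1.1, 0.1, -0.5]
gripper_width: 0.001
finger_force: 0.0
```

```bash
python3 - <<'E'
from h import *
rot=target_rot(-.015);n=-rot.as_matrix()[:,2]
print(rel(np.array([547.6,-188.5,63])+n*30,rot),rot.as_rotvec(),n)
o=[]
for c,(u,v) in {'side':(309,240),'top':(330,195)}.items():
    f=snap(c)[:,:,::-1];o.append(cv2.resize(f[v-60:v+60,u-60:u+60],(400,400),interpolation=cv2.INTER_CUBIC))
cv2.imwrite('pics/c3.png',np.hstack(o));s=monitor.read_state();print(s['clock'],s['eef_pos'],s['force'])
E
```

```text
(array([-0.0006,  0.006 ,  0.0637]), array([-0.0025,  0.001 ,  0.0026])) [ 3.08097972 -0.02310778  0.59888179] [-0.37456445  0.00561889  0.92718385]
2.1 [ 517.70117498 -186.94117424  136.74277271] [-0.77935262 -0.67935836  0.20819741]
```

View pics/c3.png

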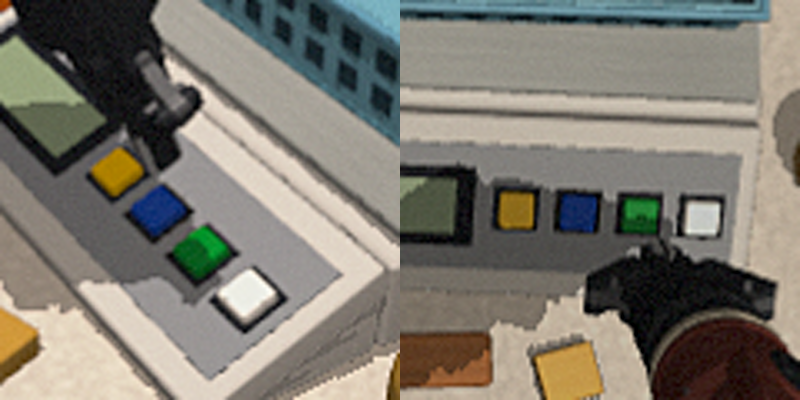

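The side view shows the closed fingers above the keys, with the tip near (160,150) in the crop. The top view has the tip near (660,245), on the approach line to green at (640,213). Moving closer along the tool axis.

Call:
{"name": "drive_tool", "arguments": {
  "commands": [
    {"slide": [0,0,0.04]},
    {"slide": [0,0,0.08]},
    {"slide": [0,0,0.08]},
    {"slide": [0,0,0.08]},
    {"slide": [0,0,0.08]}
  ]
}}

```text
validation failed for argument at $.co...
```

```bash
python3 - <<'E'
from h import *
rot=target_rot(-.015)
o=[]
for c,(u,v) in {'side':(309,240),'top':(330,195)}.items():
    f=snap(c)[:,:,::-1];o.append(cv2.resize(f[v-60:v+60,u-60:u+60],(400,400),interpolation=cv2.INTER_CUBIC))
cv2.imwrite('pics/c4.png',np.hstack(o));s=monitor.read_state();print(s['clock'],s['eef_pos'],s['force'],rel([547.6,-188.5,63],rot))
for c in INF: print(c,proj(c,s['eef_pos']))
E
```

```text
2.2 [ 517.44674658 -188.77808762  137.56531653] [-0.02413917 -0.48628604  0.35617776] (array([ 0.    , -0.0011,  0.1072]), array([ 0.0005, -0.0001, -0.0002]))
side [298.40448507 229.3000652 ]
top [347.27585735 210.51539526]
```

View pics/c4.png

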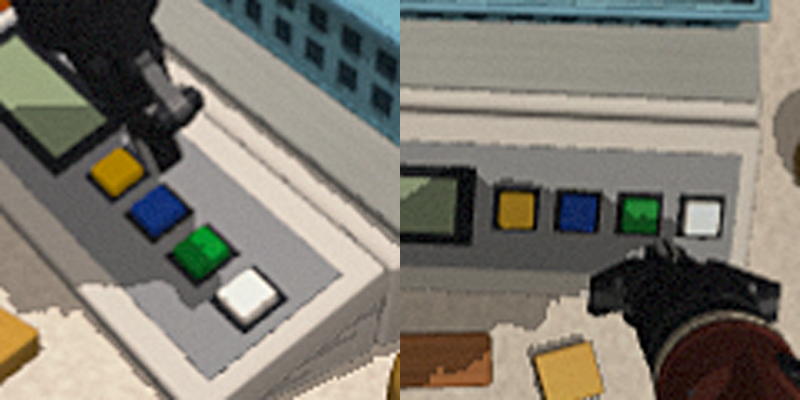

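The move was refused because the rows need a twist. The projected TCP falls on the fingertip at crop (163,164), so the calibration agrees with the picture.

Call:
{"name": "drive_tool", "arguments": {
  "commands": [
    {"slide": [0,0,0.04],"twist": [0,0,0]},
    {"slide": [0,0,0.08],"twist": [0,0,0]},
    {"slide": [0,0,0.08],"twist": [0,0,0]},
    {"slide": [0,0,0.08],"twist": [0,0,0]},
    {"slide": [0,0,0.08],"twist": [0,0,0]},
    {"slide": [0,0,0.08],"twist": [0,0,0]}
  ]
}}

```text
clock: 2.8
eef_pos: [540.4, -189.3, 83.1]
eef_rot: [3.079, -0.024, 0.601]
force: [-0.2, 0.3, 0.1]
gripper_width: -0.002
finger_force: 0.0
```

```bash
cat > look.py <<'E'
from h import *
import sys
rot=target_rot(-.015)
o=[]
for c,(u,v) in {'side':(309,240),'top':(330,195)}.items():
    f=snap(c)[:,:,::-1];o.append(cv2.resize(f[v-60:v+60,u-60:u+60],(400,400),interpolation=cv2.INTER_CUBIC))
cv2.imwrite(sys.argv[1],np.hstack(o));s=monitor.read_state();print(s['clock'],s['eef_pos'],s['force'],-rot.as_matrix()[:,2]@s['force'])
print(rel([547.6,-188.5,63],rot),rel([549,-96.6,63],rot))
for c in INF: print(c,proj(c,s['eef_pos']))
E
python3 look.py pics/c5.png
```

```text
2.9 [ 540.38039103 -188.94320073   82.70623735] [-0.62537921 -0.08225711 -0.07319895] 0.1659137454609626
(array([-0.001 , -0.0008,  0.028 ]), array([ 0.0007, -0.0009, -0.    ])) (array([-0.0009, -0.1233,  0.0278]), array([ 0.0007, -0.0009, -0.    ]))
side [307.11445167 248.15695674]
top [343.04116173 201.88415837]
```

View pics/c5.png

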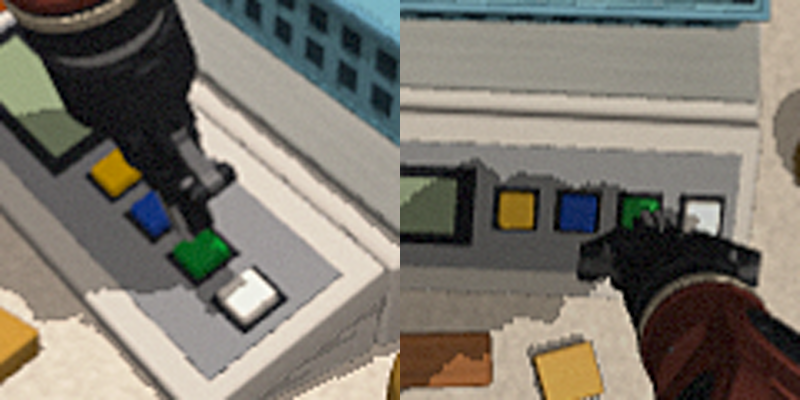

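The tip sits just above the green key: side crop about (200,225), and top crop on green at (645,215). Approaching in small steps.

Call:
{"name": "drive_tool", "arguments": {
  "commands": [
    {"slide": [-0.001,0,0.01],"twist": [0,0,0]},
    {"slide": [-0.001,0,0.02],"twist": [0,0,0]},
    {"slide": [-0.001,0,0.02],"twist": [0,0,0]},
    {"slide": [-0.001,0,0.02],"twist": [0,0,0]}
  ]
}}

```text
clock: 3.3
eef_pos: [544.8, -188.2, 66.8]
eef_rot: [3.082, -0.023, 0.598]
force: [0.2, 0.2, 0.0]
gripper_width: -0.0
finger_force: 0.0
```

Call:
{"name": "drive_tool", "arguments": {
  "commands": [
    {"slide": [0,0,0.002],"twist": [0,0,0]},
    {"slide": [0,0,0.002],"twist": [0,0,0]},
    {"slide": [0,0,0.002],"twist": [0,0,0]}
  ]
}}

```text
clock: 3.6
eef_pos: [545.6, -188.5, 66.0]
eef_rot: [3.081, -0.023, 0.599]
force: [-0.5, 0.3, 0.2]
gripper_width: -0.0
finger_force: 0.0
```

Call:
{"name": "drive_tool", "arguments": {
  "commands": [
    {"slide": [0,0,0.002],"twist": [0,0,0]},
    {"slide": [0,0,0.002],"twist": [0,0,0]},
    {"slide": [0,0,0.002],"twist": [0,0,0]}
  ]
}}

```text
clock: 3.9
eef_pos: [546.2, -188.6, 64.7]
eef_rot: [3.081, -0.023, 0.599]
force: [0.3, -0.2, 0.9]
gripper_width: -0.002
finger_force: 0.2
```

Call:
{"name": "drive_tool", "arguments": {
  "commands": [
    {"slide": [0,0,0.002],"twist": [0,0,0]},
    {"slide": [0,0,0.002],"twist": [0,0,0]},
    {"slide": [0,0,0.002],"twist": [0,0,0]}
  ]
}}

```text
clock: 4.2
eef_pos: [546.8, -188.6, 63.3]
eef_rot: [3.081, -0.023, 0.599]
force: [0.4, -1.0, 2.6]
gripper_width: 0.003
finger_force: 0.9
```

Call:
{"name": "drive_tool", "arguments": {
  "commands": [
    {"slide": [0,0,0.002],"twist": [0,0,0]},
    {"slide": [0,0,0.002],"twist": [0,0,0]},
    {"slide": [0,0,0.002],"twist": [0,0,0]}
  ]
}}

```text
clock: 4.5
eef_pos: [547.4, -188.6, 61.9]
eef_rot: [3.081, -0.023, 0.599]
force: [-0.3, -1.2, 2.5]
gripper_width: -0.002
finger_force: 1.3
```

Call:
{"name": "drive_tool", "arguments": {
  "commands": [
    {"slide": [0,0,0.001],"twist": [0,0,0]},
    {"slide": [0,0,0.001],"twist": [0,0,0]},
    {"slide": [0,0,0.001],"twist": [0,0,0]}
  ]
}}

```text
clock: 4.8
eef_pos: [547.6, -188.6, 61.2]
eef_rot: [3.081, -0.023, 0.599]
force: [-0.5, -0.4, 2.7]
gripper_width: 0.002
finger_force: 1.5
```

```bash
python3 look.py pics/c6.png
```

```text
4.9 [ 547.65706139 -188.64084663   61.18427394] [ 0.40581471 -1.16320234  2.50776295] 2.1666176488592663
(array([ 0.0008, -0.0002, -0.0023]), array([ 0.0002, -0.0001,  0.    ])) (array([ 0.0009, -0.1227, -0.0023]), array([ 0.0002, -0.0001,  0.    ]))
side [309.50175243 255.28629565]
top [341.33434947 199.41109623]
```

View pics/c6.png

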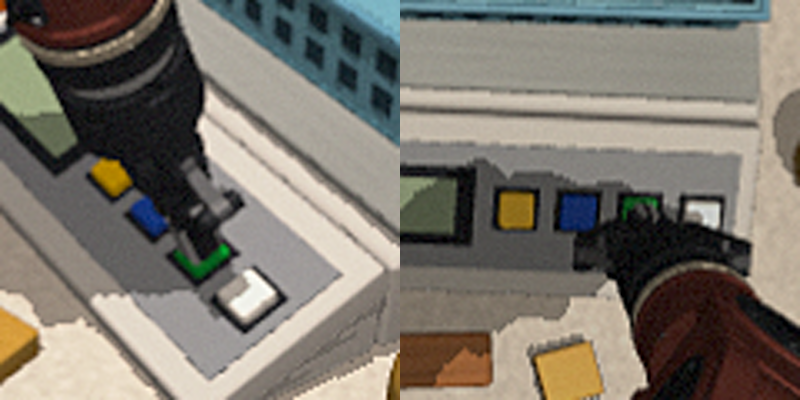

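The fingertip is on the green cap, side crop about (205,245), and pressing it. The force reads about 2.5 N, so I'll go a little deeper to be sure of the contact.

Call:
{"name": "drive_tool", "arguments": {
  "commands": [
    {"slide": [0,0,0.001],"twist": [0,0,0]},
    {"slide": [0,0,0.001],"twist": [0,0,0]},
    {"slide": [0,0,0.001],"twist": [0,0,0]}
  ]
}}

```text
clock: 5.2
eef_pos: [548.0, -188.7, 60.5]
eef_rot: [3.081, -0.023, 0.599]
force: [-0.4, -1.1, 3.3]
gripper_width: 0.0
finger_force: 1.8
```

Now about 3.2 N, roughly 4 mm in, so the contact is closed. Releasing and moving over to yellow.

Call:
{"name": "drive_tool", "arguments": {
  "commands": [
    {"slide": [0,0,-0.02],"twist": [0,0,0]},
    {"slide": [0,0,-0.04],"twist": [0,0,0]},
    {"slide": [0,0,-0.04],"twist": [0,0,0]},
    {"slide": [0,-0.06,-0.04],"twist": [0,0,0]},
    {"slide": [0,-0.1227,-0.04],"twist": [0,0,0]},
    {"slide": [0,-0.1227,-0.04],"twist": [0,0,0]},
    {"slide": [0,-0.1227,-0.04],"twist": [0,0,0]},
    {"slide": [0,-0.1227,-0.04],"twist": [0,0,0]}
  ]
}}

```text
clock: 6.0
eef_pos: [538.2, -96.9, 87.9]
eef_rot: [3.081, -0.023, 0.599]
force: [0.2, -0.3, 0.2]
gripper_width: 0.004
finger_force: 0.0
```

Call:
{"name": "drive_tool", "arguments": {
  "commands": [
    {"slide": [0,0,0.015],"twist": [0,0,0]},
    {"slide": [0,0,0.029],"twist": [0,0,0]},
    {"slide": [0,0,0.029],"twist": [0,0,0]},
    {"slide": [0,0,0.029],"twist": [0,0,0]}
  ]
}}

```text
clock: 6.4
eef_pos: [545.7, -96.7, 67.2]
eef_rot: [3.082, -0.024, 0.597]
force: [-0.4, -0.6, 0.3]
gripper_width: 0.003
finger_force: 0.0
```

```bash
python3 look.py pics/c7.png
```

```text
6.5 [546.07007811 -96.69951721  67.92993037] [-0.26991869  0.69856745 -0.0079338 ] 0.09767102136516831
(array([0.0012, 0.1224, 0.0076]), array([ 0.0001,  0.0002, -0.0002])) (array([ 0.0012, -0.0002,  0.0076]), array([ 0.0001,  0.0002, -0.0002]))
side [283.04993486 229.12005637]
top [304.51647598 199.01777212]
```

View pics/c7.png

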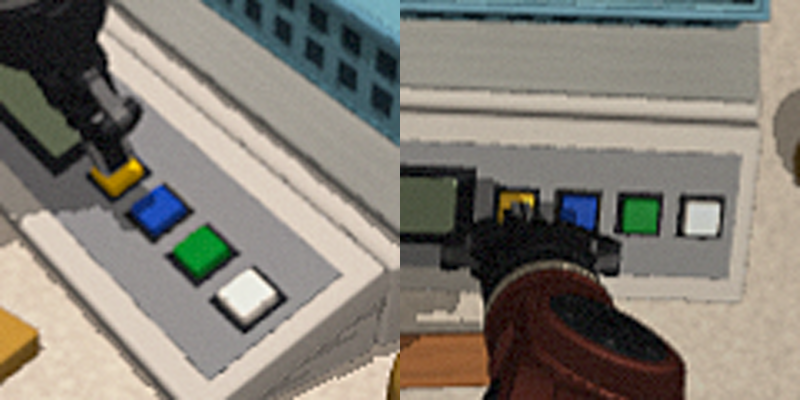

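The tip is centred over yellow: side crop (118,160), top crop (518,210). Green has sprung back up. Pressing and holding.

Call:
{"name": "drive_tool", "arguments": {
  "commands": [
    {"slide": [0.001,0,0.0045],"twist": [0,0,0]},
    {"slide": [0.001,0,0.008],"twist": [0,0,0]},
    {"slide": [0.001,0,0.011],"twist": [0,0,0]},
    {"slide": [0.001,0,0.011],"twist": [0,0,0]},
    {"slide": [0.001,0,0.011],"twist": [0,0,0]},
    {"slide": [0.001,0,0.011],"twist": [0,0,0]}
  ]
}}

```text
clock: 7.1
eef_pos: [550.3, -96.7, 61.0]
eef_rot: [3.08, -0.023, 0.6]
force: [-0.5, -1.4, 4.9]
gripper_width: 0.005
finger_force: 1.7
```

Call:
{"name": "drive_tool", "arguments": {
  "commands": [
    {"slide": [0,0,-0.0004],"twist": [0,0,0]},
    {"slide": [0,0,-0.0004],"twist": [0,0,0]},
    {"slide": [0,0,-0.0004],"twist": [0,0,0]}
  ]
}}

```text
clock: 7.4
eef_pos: [550.0, -96.7, 61.1]
eef_rot: [3.081, -0.023, 0.599]
force: [0.5, -1.5, 3.8]
gripper_width: -0.001
finger_force: 1.6
```

Call:
{"name": "drive_tool", "arguments": {
  "commands": [
    {"slide": [0,0,0],"twist": [0,0,0]},
    {"slide": [0,0,0],"twist": [0,0,0]},
    {"slide": [0,0,0],"twist": [0,0,0]},
    {"slide": [0,0,0],"twist": [0,0,0]}
  ]
}}

```text
clock: 7.8
eef_pos: [549.9, -96.6, 61.0]
eef_rot: [3.081, -0.023, 0.599]
force: [0.6, -1.8, 3.7]
gripper_width: 0.002
finger_force: 1.6
```

Call:
{"name": "drive_tool", "arguments": {
  "commands": [
    {"slide": [0,0,-0.03],"twist": [0,0,0]},
    {"slide": [0,0,-0.07],"twist": [0,0,0]},
    {"slide": [0,0,-0.13],"twist": [0,0,0]},
    {"slide": [0,0,-0.18],"twist": [0,0,0]},
    {"slide": [0,0,-0.18],"twist": [0,0,0]},
    {"slide": [0,0,-0.18],"twist": [0,0,0]},
    {"slide": [0,0,-0.18],"twist": [0,0,0]},
    {"slide": [0,0,-0.18],"twist": [0,0,0]}
  ]
}}

```text
clock: 8.6
eef_pos: [498.5, -95.3, 184.5]
eef_rot: [3.083, -0.023, 0.595]
force: [0.5, -0.7, -0.1]
gripper_width: -0.003
finger_force: 0.0
```

```bash
python3 look.py pics/c8.png
```

```text
8.7 [498.72552315 -95.39335505 184.85457272] [ 0.36353524 -0.73761065  1.03157989] 0.8161522878058945
(array([0.0017, 0.1233, 0.1756]), array([-0.0005,  0.0014, -0.0001])) (array([0.0017, 0.0008, 0.1758]), array([-0.0005,  0.0014, -0.0001]))
side [263.17452296 187.99656905]
top [309.22743027 217.26709443]
```

View pics/c8.png

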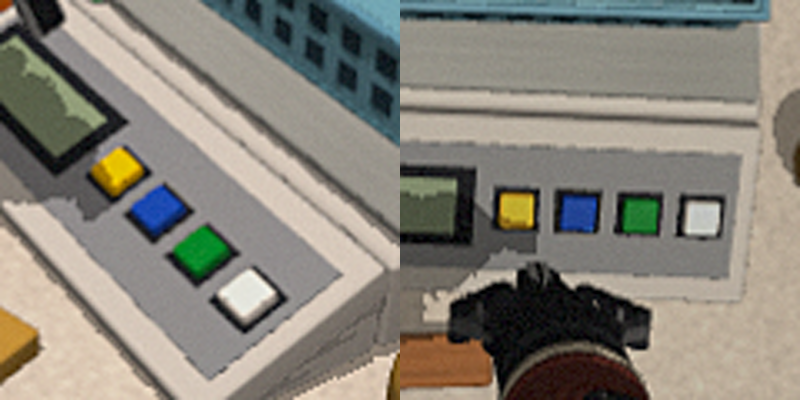

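All four keys are up and the gripper is clear of the scale.

```bash
python3 -c "
from plant import env
print(env.sign_off())"
```

```text
the job is handed in; nothing more can be done
None
```

I pressed the green key in to about 3 N and let it up, then held the yellow tare key down for about 1 s at 4–5 N. I let it go, drew back clear and handed the job in at about 8.7 s; the scale's display never visibly changed, so I judged both presses from force and depth.

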